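# Load the run-in spindle and hold its hold-to-run lever level

## Robot

A 6-joint arm with a two-finger parallel gripper is mounted at the origin on a cart in front of the work surface, level with it; the furniture and walls round the work are solid. World frame = base frame: x ahead of the robot, y to its left, z up, the work surface at z = 0. Lengths are in m, angles in rad, forces in N, time in s.
With the tool pointing down it reaches from about 0.3 to 0.775 m from the base axis. Payload 14.6 kg.
Tool frame: the origin (TCP) lies between the finger pads; the fingertips stand 8 mm ahead of it and the grasp point (between the pads) lies 11 mm behind it; x points along the fingers, y is the direction in which the jaws open and shut, and the axes are right-handed (so a half turn about x gives the same grasp; the last joint's range is limited). The gripper opens to 94 mm and grips with 3 to 60 N. Pads are 16 mm wide; open, the fingers measure 119 mm over their backs; the gripper's body (75 mm by 177 mm) begins 78 mm behind the grasp point.
Start: joints at [1.17, 0.3, 1.521, -0, 1.321, -0.067], TCP at [0.18, 0.52, 0.213] pointing down, gripper open.
Joint ranges: [-3.03, 3.03], [-0.79, 2.21], [0.23, 2.52], [-1.04, 4.18], [0, 3.07], [-2.55, 2.55]. Speed limits (rad/s): [2.22, 2.22, 2.57, 3.14, 3.14, 3.14].

## Interface

Orientations are given as [roll, pitch, yaw] about the fixed x, y, z axes, in that order (R = Rz(yaw) Ry(pitch) Rx(roll)).
In Python, from station import ctrl gives the robot as it stands.
- The arm moves only by the shell command python3 -m creep 'ROWS' [FORCE]. ROWS is a JSON object of lists of equal length, an entry for each row: "hand": the closure, from -1 (fully open) to 1 (shut); "slide": the shift along the tool's x, y, z in m, a list of three; "spin": the turn about the tool's x in degrees. A call has 1 to 12 rows; each row is the pose to reach, as a shift and turn from the pose commanded when the call began, along the tool's axes at that moment; what a row does not reach only later rows make up. A row lasts 1/12 s, in which the tool goes at most 41.7 mm and 7.16 degrees, less where a joint would pass 70% of its speed; a pose out of reach is approached as far as the arm can. A call with a gripper value outside its range is refused whole. The fingers move at their own pace and stop on an object; FORCE is the grip in N (left out, the last holds). Time passes only in rows, so rows that repeat a pose let the fingers close. It gives the time, the measured TCP pose, the force and the opening at its end, in the units of the state.
- ctrl.get_obs(): the state, without advancing time (a new reading comes with each control period).
- ctrl.camera(name): name is "scene" or "top" or "wrist"; returns the picture (384x512x3 uint8, red, green, blue); there is no depth.
- ctrl.calibration(name): a dict with "K" (3x3 intrinsics, pixels), "R" (3x3) and "t" (3): a world point X has camera coordinates R X + t. Camera axes: x right, y down, z forward; pixel columns grow to the right and rows downward; lengths in m; the calibration is good to about 2 mm. A picture is of the moment at which its call begins: read the wrist's pose just before it. calibration takes no time and is no camera call; for the wrist camera it gives the pose at the moment of the call.
- ctrl.hand_in(): hands the job in, once; it reports no verdict.
The state is a dict: "time_s": time; "qpos": joint angles; "joint_vel": joint speeds; "tau": joint torques, N m; "ee_pos": TCP position; "eef_rot": TCP orientation; "force": force on the tool from outside, world axes, zero at the start; "moment": the same for the moment, N m; "grip_width": finger opening in m.
Only numpy, scipy, OpenCV 4.12 (cv2) and the standard library are available. Lean on these libraries where they do the work, as an engineer would, in place of code of your own. Each camera call takes 0.05 s, during which the arm holds its last target.

## Task

Load the ring run-in rig: lower the large steel collar over the spindle's upright post until it is fully home on the flange, then lower the small collar over the same post until it sits flat on the large one (lower them, do not drop them). Then press the sprung hold-to-run lever beside it down from above to its middle position, where the lever is level (released and pressed right down both mean stop, so never push it through to the bottom), and finish while still holding it there: do not let go. Leave the other things on the bench where they are.

Things in the scene. Friction and masses are not known exactly. Their poses are not given: they have to be found in the camera images.
- large_collar: the larger steel collar: plain ring, 50 mm outside diameter, 20 mm bore, 20 mm high, about 0.22 kg, lying flat on the bench; origin at the centre of its underside, z along the bore
- small_collar: the smaller steel collar: plain ring, 34 mm outside diameter, 20 mm bore, 20 mm high, about 0.09 kg, lying flat on the bench; origin at the centre of its underside, z along the bore
- post_foot (a point): where the post meets the flange: the point on the post's axis at the height of the flange's top face, 28 mm above the bench. The steel post is 16 mm in diameter and stands 50 mm above this point, its top 6 mm tapering to 8 mm diameter. The flange is 60 mm across, on a fixed round grey housing 104 mm across and 24 mm high. A collar that is home has its underside at this height (large) or 20 mm above it (small)
- run_lever (a joint): angle of the sprung lever in rad: 0 released (the paddle end stands up 0.22 rad above level), 0.22 level (the middle position), 0.44 at the bottom stop; grows as the paddle is pressed down. The spring returns it; pressing on the paddle takes about 2.5 N to start, 5.5 N at level and 8.5 N at the bottom
- lever_pad (a point): centre of the top face of the round black paddle at the lever's free end, 36 mm across and 12 mm thick; it moves with the lever. It lies 120 mm from the pivot along the lever, 6 mm above the lever's centre line; with the lever level it is 120 mm from the pivot horizontally and 81 mm above the bench (about 107 mm released, 55 mm at the bottom)
- lever_pivot (a point): the lever's pivot axis, 75 mm above the bench, on a fixed grey and aluminium pedestal 140 mm long, 72 mm wide; its horizontal axis runs along the y axis of the pedestal. The lever reaches from the pivot along the pedestal's -x, roughly towards the robot
- stir_bar_1: bystander, leave alone: white stir bar, 25x8x8 mm, lying; origin at the centre of its underside
- mini_beaker: bystander, leave alone: small clear beaker, 42 mm across, 46 mm high; origin at the centre of its underside
- petri_dish: bystander, leave alone: flat clear covered dish, 90 mm across, 15 mm high; origin at the centre of its underside
- vial_1: bystander, leave alone: clear vial with white cap, 20 mm across, 53 mm high; origin at the centre of its underside
- tweezers: bystander, leave alone: steel tweezers lying flat, 119 mm long, 11 mm high; origin at the centre of its underside
Things that resemble listed ones, but are neither listed nor needed, are in the scene too. What is shaped like the small_collar but turquoise or yellow is not meant.

How it is judged:
By the outcome, as a careful person would: the job done as asked, in the order asked, and still so for the second after the job is handed in, while the arm keeps its last pose, push and grip.
It also fails if it takes over 70 s, if anything falls off the work surface, if the arm or the gripper's body presses on something with over 40 N, if the wrist force passes 120 N, or if a joint passes its speed limit or range.

## Working session

There is one attempt and no reset: what is moved stays moved. The work goes in short steps, Python scripts to look and compute and a shell command to move; the robot and the scene stay as the last step left them, time stands still between calls to the robot, and variables do not carry over. Pictures are saved under pics/ and viewed, and the job is handed in when it is done.

```bash
ls; mkdir -p pics; python3 - <<'E'
from station import ctrl
import cv2
for n in ("scene","top"):
    cv2.imwrite(f"pics/{n}0.png",cv2.cvtColor(ctrl.camera(n),cv2.COLOR_RGB2BGR))
    c=ctrl.calibration(n); print(n,c["K"].round(1).tolist(),c["R"].round(3).tolist(),c["t"].round(3).tolist())
o=ctrl.get_obs(); print({k:(v if isinstance(v,float) else __import__('numpy').round(v,3)) for k,v in o.items()})
E
```

```text
pics
scene [[477.1, 0.0, 250.3], [0.0, 477.1, 197.8], [0.0, 0.0, 1.0]] [[-0.921, -0.388, -0.023], [-0.166, 0.446, -0.879], [0.352, -0.806, -0.475]] [0.573, 0.048, 1.009]
top [[353.7, 0.0, 252.6], [0.0, 353.7, 189.1], [0.0, 0.0, 1.0]] [[0.001, -1.0, 0.005], [-0.981, -0.002, -0.193], [0.193, -0.004, -0.981]] [0.307, 0.524, 0.84]
{'time_s': 0.1, 'qpos': array([ 1.17 ,  0.3  ,  1.521,  0.   ,  1.321, -0.067]), 'joint_vel': array([-0.002, -0.003, -0.002,  0.001, -0.001,  0.001]), 'tau': array([ 0.0000e+00, -5.3265e+01, -3.5328e+01,  7.1000e-02,  2.4000e-02,
       -0.0000e+00]), 'ee_pos': array([0.18 , 0.519, 0.213]), 'eef_rot': array([-1.66 ,  1.57 , -1.994]), 'force': array([-0.02 ,  0.072,  0.385]), 'moment': array([0.039, 0.048, 0.009]), 'grip_width': 0.09385571981800993}
```

View pics/scene0.png

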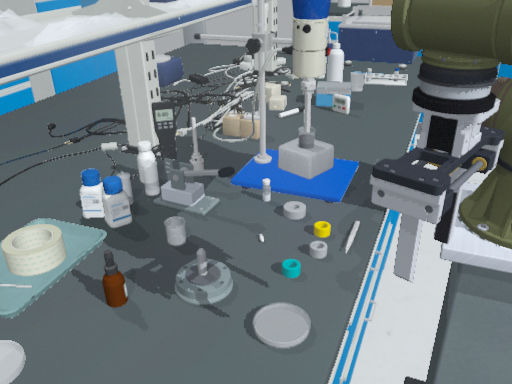

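View pics/top0.png

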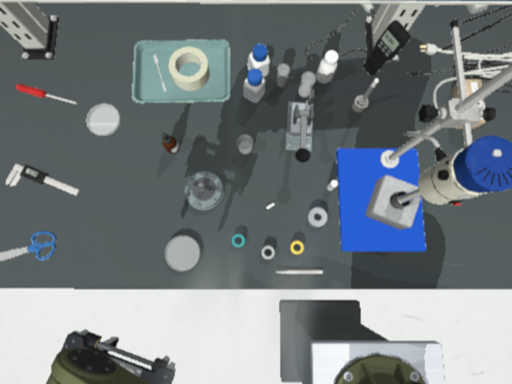

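```bash
cat > h.py <<'E'
import numpy as np, cv2
def ray(c,u,v,z):
    K,R,t=map(np.array,(c["K"],c["R"],c["t"]))
    d=R.T@np.linalg.solve(K,[u,v,1.0]); o=-R.T@t
    return o+d*(z-o[2])/d[2]
def proj(c,X):
    K,R,t=map(np.array,(c["K"],c["R"],c["t"]))
    p=K@(R@np.array(X,float)+t); return p[:2]/p[2]
def crop(im,x0,y0,x1,y1,s):
    return cv2.resize(im[y0:y1,x0:x1],None,fx=s,fy=s,interpolation=cv2.INTER_CUBIC)
E
python3 - <<'E'
import cv2; from h import crop
t=cv2.imread("pics/top0.png"); s=cv2.imread("pics/scene0.png")
cv2.imwrite("pics/tc.png",crop(t,160,90,350,285,4)[:600,:780] if False else crop(t,160,90,350,285,3))
cv2.imwrite("pics/sc.png",crop(s,140,150,380,350,3))
E
```

```text
(no output)
```

View pics/tc.png

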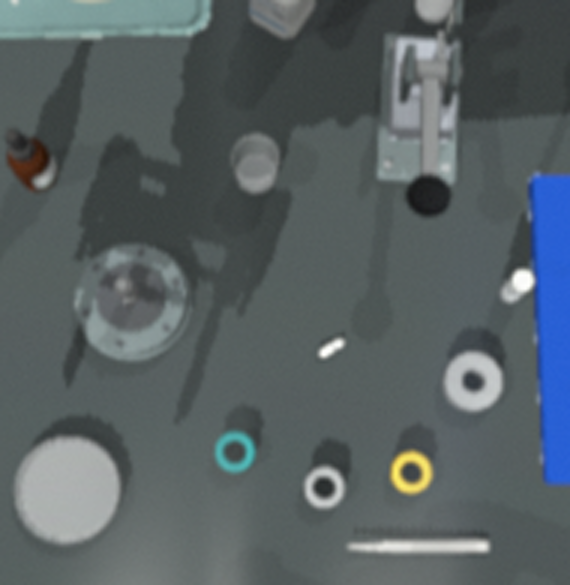

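View pics/sc.png

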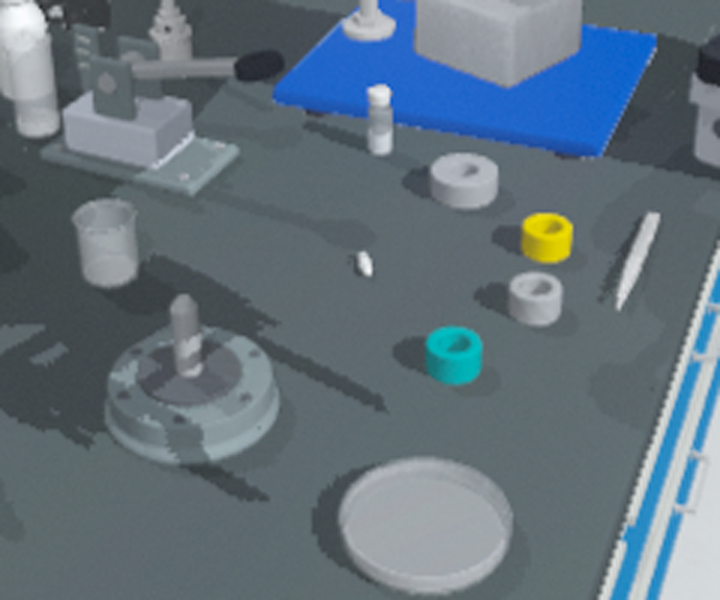

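```bash
python3 - <<'E'
import cv2,numpy as np; from h import *
from station import ctrl
t=cv2.imread("pics/top0.png"); c=ctrl.calibration("top"); cs=ctrl.calibration("scene")
g=cv2.cvtColor(t,cv2.COLOR_BGR2GRAY)
for nm,(x0,y0,x1,y1),th in (("large",(300,200,335,235),130),("small",(257,240,280,265),130),("dish",(160,230,206,275),120)):
    m=(g[y0:y1,x0:x1]>th).astype(np.uint8)
    cn=max(cv2.findContours(m,cv2.RETR_EXTERNAL,cv2.CHAIN_APPROX_NONE)[0],key=cv2.contourArea)
    (u,v),r=cv2.minEnclosingCircle(cn); e=cv2.fitEllipse(cn)
    print(nm,(u+x0,v+y0,r),[np.round(e[0],1)+[x0,y0],np.round(e[1],1)],ray(c,e[0][0]+x0,e[0][1]+y0,0.02).round(4))
b=crop(t,180,165,228,215,12); cv2.imwrite("pics/post.png",b)
s=cv2.imread("pics/scene0.png")
cv2.imwrite("pics/spost.png",crop(s,170,240,240,305,8))
cv2.imwrite("pics/lev.png",crop(t,280,90,325,170,7))
E
```

```text
large (317.3553714752197, 216.65289306640625, 9.936202049255371) [array([317.3, 216.7]), array([18.7, 19.2])] [0.4573 0.1412 0.02  ]
small (267.67647075653076, 252.26470565795898, 6.812591075897217) [array([267.7, 252.3]), array([12.8, 13. ])] [0.3675 0.2691 0.02  ]
dish (182.14999961853027, 253.10000038146973, 18.028757095336914) [array([181.9, 253. ]), array([34.1, 35.2])] [0.3653 0.4845 0.02  ]
```

View pics/post.png

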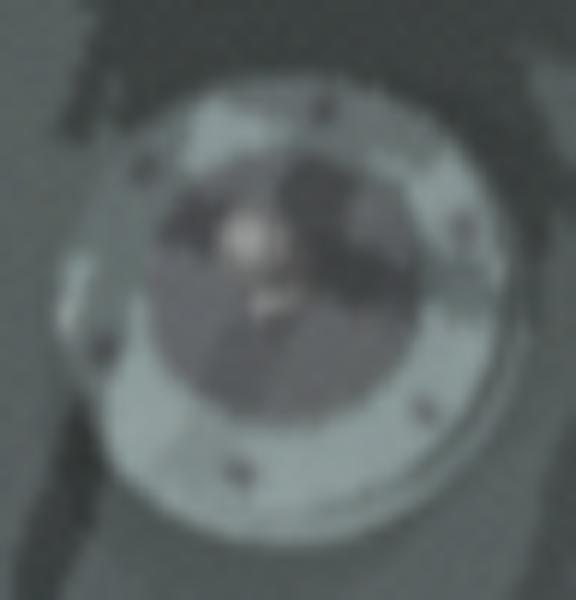

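View pics/spost.png

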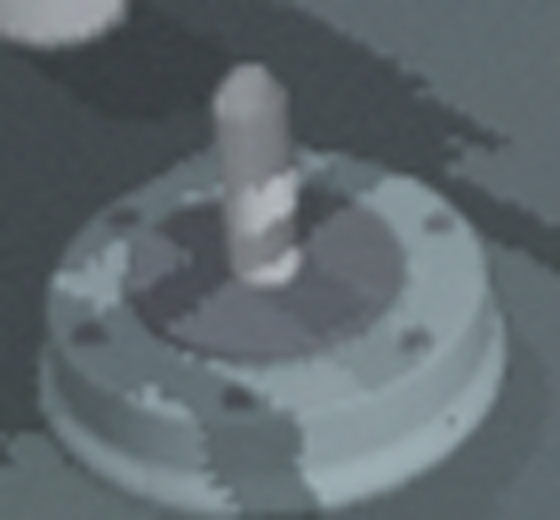

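View pics/lev.png

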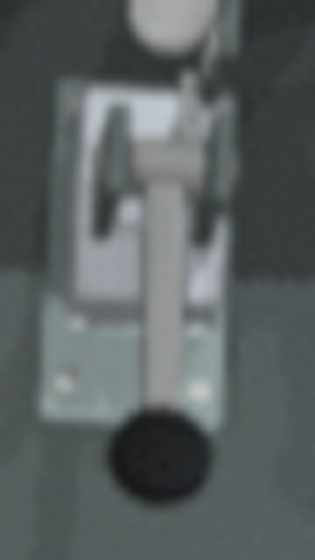

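```bash
python3 - <<'E'
from h import *
from station import ctrl
c=ctrl.calibration("top"); cs=ctrl.calibration("scene")
def up(p,x0,y0,s): return x0+(p[0]+.5)/s-.5, y0+(p[1]+.5)/s-.5
P=lambda c,p,x0,y0,s,z: print(ray(c,*up(p,x0,y0,s),z).round(4))
P(c,(248,240),180,165,12,.078); P(c,(286,290),180,165,12,.028); P(cs,(254,72),170,240,8,.078); P(cs,(266,275),170,240,8,.028)
print("lever");P(c,(161,455),280,90,7,.107);P(c,(170,160),280,90,7,.085)
P(cs,(259,67),140,150,3,.107)
s=cv2.imread("pics/scene0.png");g=cv2.cvtColor(s,cv2.COLOR_BGR2GRAY)
print("collars scene");P(cs,(464,170),140,150,3,.02);P(cs,(536,285),140,150,3,.02)
o=ctrl.get_obs()
from scipy.spatial.transform import Rotation as R
print(R.from_euler('xyz',o["eef_rot"]).as_matrix().round(4), o["ee_pos"])
E
```

```text
[0.529  0.4353 0.078 ]
[0.5285 0.4341 0.028 ]
[0.5273 0.4339 0.078 ]
[0.5261 0.4382 0.028 ]
lever
[0.5969 0.1878 0.107 ]
[0.714  0.1783 0.085 ]
[0.5905 0.2004 0.107 ]
collars scene
[0.4568 0.1427 0.02  ]
[0.3674 0.2684 0.02  ]
[[-4.000e-04  3.276e-01  9.448e-01]
 [-9.000e-04  9.448e-01 -3.276e-01]
 [-1.000e+00 -1.000e-03 -1.000e-04]] [0.18010907 0.51944105 0.2129592 ]
```

```bash
cat >> h.py <<'E'
def go(x,y,z):
    from station import ctrl
    from scipy.spatial.transform import Rotation as R
    o=ctrl.get_obs(); M=R.from_euler('xyz',o["eef_rot"]).as_matrix()
    print("t",round(o["time_s"],2),"pos",o["ee_pos"].round(4),"slide mm",(1000*M.T@(np.array([x,y,z])-o["ee_pos"])).round(1),"tooly",M[:,1].round(3),"F",np.round(o["force"],1),"w",round(o["grip_width"],4))
E
python3 -c "
from h import *
go(.457,.1415,.16)
from station import ctrl
c=ctrl.calibration('top');s=ctrl.calibration('scene')
for z in (.2,.3,.4): print(z,ray(c,440,185,z).round(3),ray(s,308,70,z).round(3))"
```

```text
t 0.1 pos [0.1801 0.5194 0.213 ] slide mm [  53.2 -266.3  385.4] tooly [ 0.328  0.945 -0.001] F [-0.   0.1  0.4] w 0.0939
0.2 [ 0.503 -0.084  0.2  ] [ 0.575 -0.33   0.2  ]
0.3 [ 0.483 -0.03   0.3  ] [0.458 0.071 0.3  ]
0.4 [0.462 0.025 0.4  ] [0.34  0.472 0.4  ]
```

```bash
python3 -m creep '{"hand":[-1,-1,-1,-1,-1,-1,-1,-1,-1,-1,-1,-1],"slide":[[2,-10,14],[5,-28,41],[9,-50,72],[14,-75,108],[19,-100,144],[24,-125,180],[29,-150,216],[34,-175,252],[39,-200,288],[43,-220,318],[46,-232,336],[48,-240,346]],"spin":[0,0,0,0,0,0,0,0,0,0,0,0]}'; python3 -c "
from h import *
go(.457,.1415,.16)"
```

```text
time_s: 1.1
ee_pos: [0.4737, 0.116, 0.1587]
eef_rot: [-2.737, 1.571, -3.071]
force: [1.3, 0.8, 0.4]
grip_width: 0.094
t 1.1 pos [0.4737 0.116  0.1587] slide mm [ -1.3  18.6 -24.2] tooly [ 0.328  0.945 -0.   ] F [1.3 0.8 0.4] w 0.094
```

I typed that first move in mm, but slides are in metres. The per-row cap limited it, and the tool ended up only about 30 mm past the hover point. I'll settle it, check, and use metres from here on.

```bash
python3 -m creep '{"hand":[-1,-1],"slide":[[0,0,0],[0,0,0]],"spin":[0,0]}'; python3 -c "
from h import *
go(.457,.1415,.16)"
```

```text
time_s: 1.27
ee_pos: [0.4734, 0.1165, 0.1583]
eef_rot: [-2.678, 1.569, -3.015]
force: [-0.6, 0.8, -0.3]
grip_width: 0.0939
t 1.27 pos [0.4734 0.1165 0.1583] slide mm [ -1.7  18.2 -23.7] tooly [ 0.331  0.944 -0.001] F [-0.6  0.8 -0.3] w 0.0939
```

```bash
python3 -m creep '{"hand":[-1,-1,-1,-1],"slide":[[0,0.009,-0.012],[0,0.018,-0.024],[0,0.018,-0.024],[0,0.018,-0.024]],"spin":[0,0,0,0]}'; cat >> h.py <<'E'
def snap(cam,name,s=1.0,box=None):
    from station import ctrl
    c=ctrl.calibration(cam); im=cv2.cvtColor(ctrl.camera(cam),cv2.COLOR_RGB2BGR)
    cv2.imwrite(f"pics/{name}_raw.png",im); 
    if box: im=im[box[1]:box[3],box[0]:box[2]]
    cv2.imwrite(f"pics/{name}.png",cv2.resize(im,None,fx=s,fy=s,interpolation=cv2.INTER_CUBIC)); return c,im
E
python3 -c "
from h import *
import pickle
go(.457,.1415,.012)
c,im=snap('wrist','w1'); pickle.dump(c,open('w1.pkl','wb'))
print(proj(c,[.457,.1415,.02]), proj(c,[.457,.1415,0]), (-c['R'].T@c['t']).round(3))"
```

```text
time_s: 1.6
ee_pos: [0.4556, 0.144, 0.1592]
eef_rot: [0.624, 1.571, 0.292]
force: [0.1, 0.4, -0.1]
grip_width: 0.0942
t 1.6 pos [0.4556 0.144  0.1592] slide mm [147.2  -1.9   2.1] tooly [0.325 0.946 0.   ] F [ 0.1  0.4 -0.1] w 0.0942
[252.05671801 179.19745345] [252.23860224 174.18503393] [0.382 0.17  0.33 ]
```

View pics/w1.png

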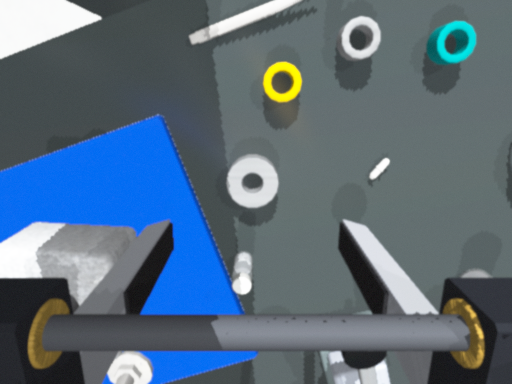

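The large collar is at about (252,181) in the wrist view, the small one at (360,39), yellow at (282,82) and turquoise at (452,42). The prediction for the large collar was (252,179), so they agree.

```bash
python3 -c "
from h import *
import pickle
c=pickle.load(open('w1.pkl','rb')); g=cv2.cvtColor(cv2.imread('pics/w1_raw.png'),cv2.COLOR_BGR2GRAY)
for nm,(x0,y0,x1,y1) in (('L',(222,148,284,215)),('S',(330,8,390,68))):
    m=(g[y0:y1,x0:x1]>120).astype(np.uint8)
    cs,h=cv2.findContours(m,cv2.RETR_CCOMP,cv2.CHAIN_APPROX_NONE)
    for k in sorted(cs,key=cv2.contourArea)[-2:]:
        e=cv2.fitEllipse(k); u,v=e[0][0]+x0,e[0][1]+y0
        print(nm,round(u,1),round(v,1),np.round(e[1],1),ray(c,u,v,.02).round(4),ray(c,u,v,.01).round(4))
"
```

```text
L 252.2 180.9 [16.  21.3] [0.4586 0.141  0.02  ] [0.461  0.1401 0.01  ]
L 252.4 180.7 [52.  53.9] [0.4585 0.1414 0.02  ] [0.4609 0.1404 0.01  ]
S 360.4 37.3 [22.4 25.9] [0.3702 0.2682 0.02  ] [0.3698 0.2714 0.01  ]
S 360.6 36.8 [40.2 43.5] [0.3699 0.2684 0.02  ] [0.3695 0.2716 0.01  ]
```

```bash
python3 -m creep '{"hand":[-1,-1,-1,-1,-1,-1,-1,-1,-1,-1],"slide":[[0.012,-0.002,0.0027],[0.03,-0.002,0.0027],[0.055,-0.002,0.0027],[0.08,-0.002,0.0027],[0.105,-0.002,0.0027],[0.125,-0.002,0.0027],[0.137,-0.002,0.0027],[0.143,-0.002,0.0027],[0.145,-0.002,0.0027],[0.145,-0.002,0.0027]],"spin":[0,0,0,0,0,0,0,0,0,0]}' 40; python3 -c "
from h import *
go(.4575,.1413,.012)"
```

```text
time_s: 2.48
ee_pos: [0.4595, 0.1429, 0.0147]
eef_rot: [1.255, 1.565, 0.92]
force: [3.3, 27.8, -2.3]
grip_width: 0.0936
t 2.48 pos [0.4595 0.1429 0.0147] slide mm [ 2.7 -2.2 -1.4] tooly [0.328 0.945 0.006] F [ 3.3 27.8 -2.3] w 0.0936
```

27.8 N sideways is unexpected, so I'll look before closing.

```bash
python3 -c "
from h import *
snap('wrist','w2');snap('scene','s2',3,(230,60,420,260))
go(.4575,.1413,.012)"
```

```text
t 2.58 pos [0.4595 0.1429 0.0147] slide mm [ 2.7 -2.1 -1.4] tooly [0.328 0.945 0.006] F [ 3.9 27.8 -1.6] w 0.0938
```

View pics/w2.png

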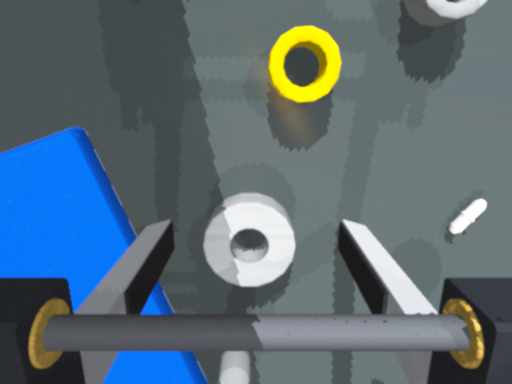

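View pics/s2.png

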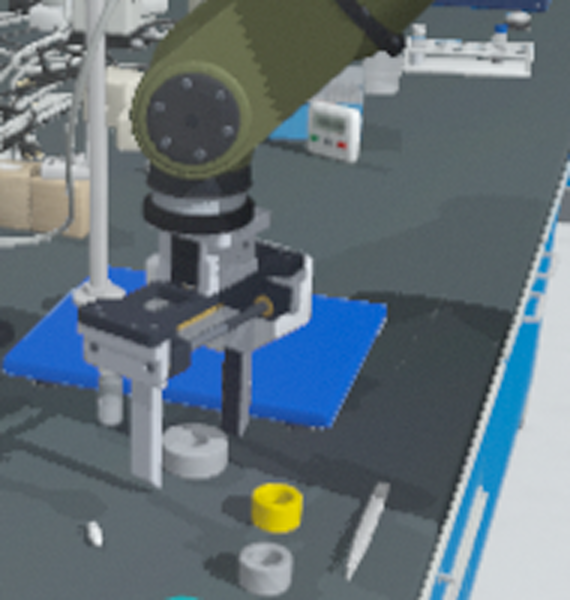

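The left fingertip is against the edge of the blue board, which is on the −y side at about pixel (130,230). Partly closing the jaws should free it.

```bash
python3 -m creep '{"hand":[-0.4,-0.4,-0.4,-0.4],"slide":[[0,0,0],[0,0,0],[0,0,0],[0,0,0]],"spin":[0,0,0,0]}' 40; python3 -c "
from h import *
go(.4575,.1413,.012)"
```

```text
time_s: 2.92
ee_pos: [0.4582, 0.1399, 0.014]
eef_rot: [-1.706, 1.571, -2.04]
force: [0.6, -0.9, -1.5]
grip_width: 0.0711
t 2.92 pos [0.4582 0.1399 0.014 ] slide mm [ 2.   1.1 -1.1] tooly [ 0.328  0.945 -0.   ] F [ 0.6 -0.9 -1.5] w 0.0711
```

```bash
python3 -m creep '{"hand":[-0.4,-0.4,1,1,1,1,1,1],"slide":[[0.002,0.001,-0.001],[0.002,0.001,-0.001],[0.002,0.001,-0.001],[0.002,0.001,-0.001],[0.002,0.001,-0.001],[0.002,0.001,-0.001],[0.002,0.001,-0.001],[0.002,0.001,-0.001]],"spin":[0,0,0,0,0,0,0,0]}' 40; python3 -c "
from h import *
go(.4575,.1413,.15)"
```

```text
time_s: 3.58
ee_pos: [0.4575, 0.1413, 0.012]
eef_rot: [-1.966, 1.571, -2.3]
force: [-0.3, -1.6, -0.8]
grip_width: 0.0482
t 3.58 pos [0.4575 0.1413 0.012 ] slide mm [-138.   -0.    0.] tooly [ 0.328  0.945 -0.   ] F [-0.3 -1.6 -0.8] w 0.0482
```

```bash
python3 -m creep '{"hand":[1,1,1,1,1,1,1,1,1],"slide":[[-0.003,0,0],[-0.01,0,0],[-0.025,0,0],[-0.05,0,0],[-0.08,0,0],[-0.11,0,0],[-0.13,0,0],[-0.135,0,0],[-0.135,0,0]],"spin":[0,0,0,0,0,0,0,0,0]}'; python3 -c "
from h import *
import pickle
go(.528,.435,.15)
c,im=snap('wrist','w3'); pickle.dump(c,open('w3.pkl','wb'))
"
```

```text
time_s: 4.33
ee_pos: [0.4579, 0.1415, 0.1482]
eef_rot: [0.574, 1.568, 0.241]
force: [0.4, 0.1, -4.1]
grip_width: 0.0484
t 4.33 pos [0.4579 0.1415 0.1482] slide mm [ -1.4 300.2 -29.9] tooly [0.328 0.945 0.001] F [ 0.4  0.1 -4.1] w 0.0484
```

View pics/w3.png

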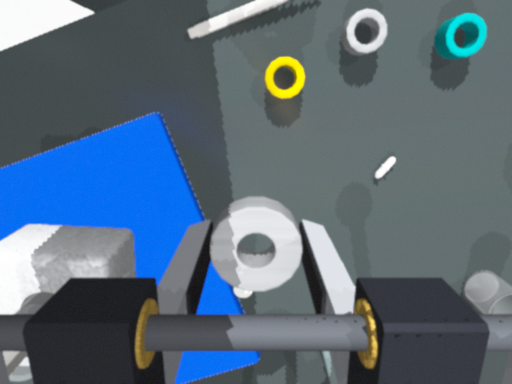

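```bash
python3 -m creep '{"hand":[1,1,1,1,1,1,1,1,1,1,1,1],"slide":[[0,0.01,-0.001],[0,0.03,-0.003],[0,0.06,-0.006],[0,0.095,-0.01],[0,0.13,-0.013],[0,0.165,-0.017],[0,0.2,-0.02],[0,0.235,-0.024],[0,0.265,-0.027],[0,0.285,-0.029],[0,0.297,-0.030],[0,0.3,-0.03]],"spin":[0,0,0,0,0,0,0,0,0,0,0,0]}'; python3 -m creep '{"hand":[1,1,1],"slide":[[0,0,0],[0,0,0],[0,0,0]],"spin":[0,0,0]}';  python3 -c "
from h import *
import pickle
c,im=snap('wrist','w4'); pickle.dump(c,open('w4.pkl','wb'))
go(.528,.435,.15)
print(proj(c,[.528,.435,.078]),proj(c,[.528,.435,.028]))
"
```

```text
time_s: 5.38
ee_pos: [0.5264, 0.4368, 0.144]
eef_rot: [-2.25, 1.567, -2.582]
force: [1.0, -0.9, -2.9]
grip_width: 0.0484
time_s: 5.63
ee_pos: [0.5273, 0.4339, 0.1466]
eef_rot: [-2.102, 1.57, -2.436]
force: [-0.0, -0.7, -3.8]
grip_width: 0.0486
t 5.68 pos [0.5275 0.4339 0.1469] slide mm [-3.1  1.2  0.2] tooly [ 0.328  0.945 -0.   ] F [-0.3 -1.1 -1.4] w 0.0484
[255.53964287 200.69240366] [255.54393454 183.09045821]
```

View pics/w4.png

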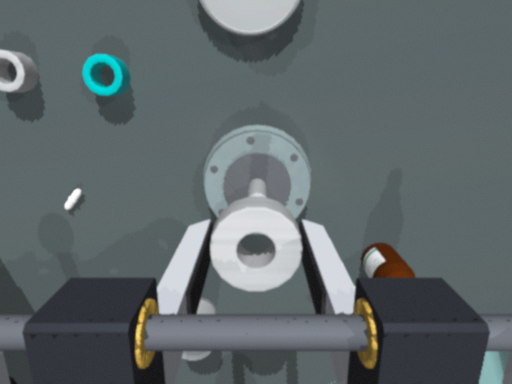

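```bash
python3 -c "
from h import *
cv2.imwrite('pics/w4c.png',crop(cv2.imread('pics/w4_raw.png'),195,115,320,300,3.2))
"
```

```text
(no output)
```

View pics/w4c.png

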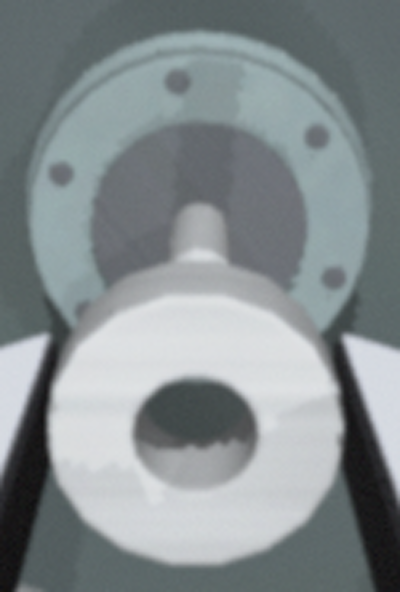

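```bash
python3 -c "
from h import *
import pickle
from scipy.optimize import least_squares
c=pickle.load(open('w4.pkl','rb'))
up=lambda p:(195+(p[0]+.5)/3.2-.5,115+(p[1]+.5)/3.2-.5)
Q=np.array([ray(c,*up(p),.028)[:2] for p in [(200,121),(93,215),(307,215),(290,288),(150,138),(253,138)]])
r=least_squares(lambda q:np.hypot(*(Q-q[:2]).T)-.03,[.528,.435]); print(r.x.round(4),(r.fun*1000).round(1))
f=ray(c,*up((200,203)),.028); print('near foot',f.round(4)); a=np.array([.945,-.328]); print('foot',(f[:2]+a*.008).round(4))
# collar bore in hand: top face at tcp+.008 
from station import ctrl
o=ctrl.get_obs(); z=o['ee_pos'][2]+.008
b=ray(c,*up((196,434)),z); e=ray(c,*up((196,430)),z); print('bore ctr',b.round(4),e.round(4),'tcp',o['ee_pos'].round(4))
"
```

```text
[0.5319 0.4352] [ 0.8 -0.2 -0.3  0.  -0.5 -0.2]
near foot [0.5242 0.4378 0.028 ]
foot [0.5317 0.4352]
bore ctr [0.5302 0.4345 0.1549] [0.5295 0.4347 0.1549] tcp [0.5275 0.4339 0.1469]
```

```bash
python3 -m creep '{"hand":[1,1,1,1,1,1,1],"slide":[[0.01,0.0013,0.0013],[0.025,0.0013,0.0013],[0.04,0.0013,0.0013],[0.049,0.0013,0.0013],[0.053,0.0013,0.0013],[0.053,0.0013,0.0013],[0.053,0.0013,0.0013]],"spin":[0,0,0,0,0,0,0]}';  python3 -c "
from h import *
import pickle
c,im=snap('wrist','w5',3,(195,150,320,340)); pickle.dump(c,open('w5.pkl','wb'))
snap('scene','s5',3,(130,140,290,320))
go(.5291,.4348,.04)
"
```

```text
time_s: 6.27
ee_pos: [0.5293, 0.4355, 0.0945]
eef_rot: [0.944, 1.57, 0.61]
force: [-0.9, 0.5, -1.9]
grip_width: 0.0487
t 6.37 pos [0.5295 0.4357 0.095 ] slide mm [55.  -1.  -0.1] tooly [0.328 0.945 0.001] F [ 1.   0.4 -2.2] w 0.0481
```

View pics/w5.png

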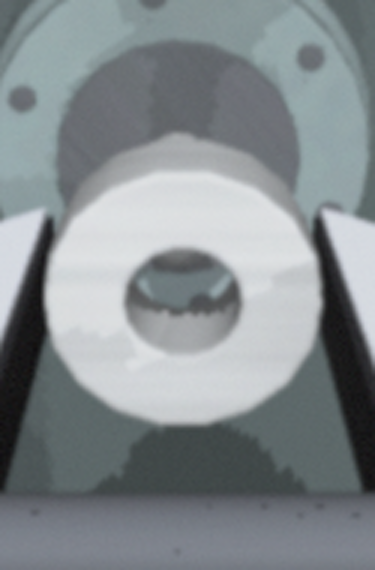

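View pics/s5.png

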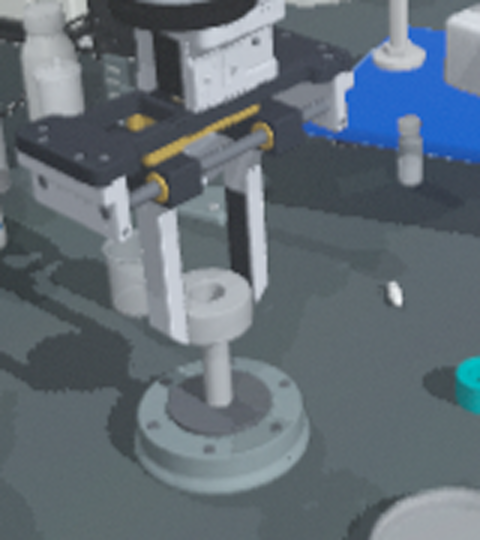

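```bash
python3 -c "
from h import *
import pickle
c=pickle.load(open('w5.pkl','rb'))
q=lambda X:((proj(c,X)-[195,150]+.5)*3-.5).round(0)
for n,X in (('tcp axis tip',[.5295,.4357,.078]),('est post',[.529,.435,.078]),('est w post',[.5318,.4352,.078]),('bore axis top',[.5295,.4357,.103]),('bore shifted',[.5295+.0022,.4357-.0008,.103]),('bore shifted',[.5295+.0011,.4357-.0003,.103])): print(n,q(X))
im=cv2.imread('pics/w5_raw.png'); cv2.imwrite('pics/w5c.png',crop(im,230,225,282,277,11))
"
```

```text
tcp axis tip [177. 234.]
est post [173. 233.]
est w post [179. 245.]
bore axis top [177. 290.]
bore shifted [177. 302.]
bore shifted [177. 296.]
```

View pics/w5c.png

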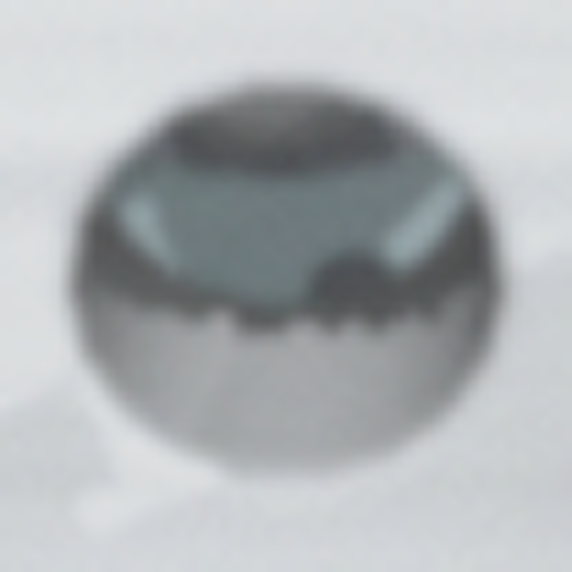

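```bash
python3 -c "
from h import *
import pickle
c=pickle.load(open('w5.pkl','rb'))
im=cv2.imread('pics/w5_raw.png'); g=crop(im,240,228,272,246,24).astype(float)
g=np.clip((g-60)*2.2,0,255).astype(np.uint8); cv2.imwrite('pics/w5d.png',g)
up=lambda p:(230+(p[0]+.5)/11-.5,225+(p[1]+.5)/11-.5)
a=np.array([.945,-.328])
for r in (125,135,145): print(r,(ray(c,*up((278,r)),.078)[:2]-a*.004).round(4))
f=ray(c,*up((285,168)),.028); print('flange far edge ->ctr',(f[:2]-a*.03).round(4))
z=.103
print('bore',ray(c,*up((285,280)),z).round(4))
"
```

```text
125 [0.5309 0.4359]
135 [0.5315 0.4357]
145 [0.532  0.4355]
flange far edge ->ctr [0.5305 0.4365]
bore [0.5318 0.4359 0.103 ]
```

View pics/w5d.png

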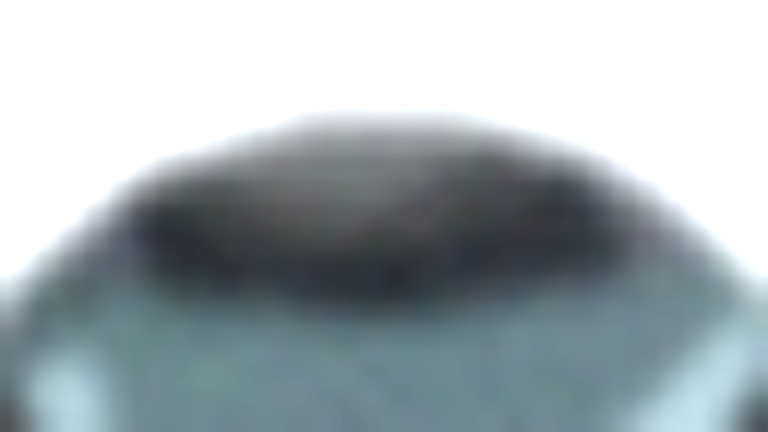

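Aligned within about 1 mm: post at (0.5313, 0.4358) and bore at (0.5318, 0.4359). Lowering.

```bash
python3 -m creep '{"hand":[1,1,1,1,1,1,1],"slide":[[0.005,0,0],[0.012,0,0],[0.02,0,0],[0.028,0,0],[0.033,0,0],[0.035,0,0],[0.035,0,0]],"spin":[0,0,0,0,0,0,0]}';  python3 -c "
from h import *
go(.5291,.4348,.04)
"
```

```text
time_s: 6.95
ee_pos: [0.5289, 0.4353, 0.0581]
eef_rot: [-2.171, 1.57, -2.504]
force: [-0.4, -0.2, -3.1]
grip_width: 0.0483
t 6.95 pos [0.5289 0.4353 0.0581] slide mm [18.1 -0.4  0.4] tooly [ 0.328  0.945 -0.001] F [-0.4 -0.2 -3.1] w 0.0483
```

```bash
python3 -m creep '{"hand":[1,1,1,1,1,1,1],"slide":[[0.004,0,0],[0.008,0,0],[0.012,0,0],[0.015,0,0],[0.017,0,0],[0.018,0,0],[0.018,0,0]],"spin":[0,0,0,0,0,0,0]}';  python3 -c "
from h import *
go(.5291,.4348,.04)
"
```

```text
time_s: 7.53
ee_pos: [0.529, 0.4354, 0.0408]
eef_rot: [-2.153, 1.57, -2.487]
force: [-0.1, 1.8, -2.0]
grip_width: 0.0483
t 7.53 pos [0.529  0.4354 0.0408] slide mm [ 0.8 -0.6  0.3] tooly [ 0.328  0.945 -0.   ] F [-0.1  1.8 -2. ] w 0.0483
```

```bash
python3 -m creep '{"hand":[1,1,1,1],"slide":[[0.001,0,0],[0.0015,0,0],[0.0015,0,0],[0.0015,0,0]],"spin":[0,0,0,0]}';  python3 -c "
from h import *
go(.5291,.4348,.04)
"
```

```text
time_s: 7.87
ee_pos: [0.5293, 0.4356, 0.0401]
eef_rot: [0.881, 1.57, 0.548]
force: [-1.6, -1.3, 3.2]
grip_width: 0.0483
t 7.87 pos [0.5293 0.4356 0.0401] slide mm [ 0.1 -0.8  0.1] tooly [0.328 0.945 0.   ] F [-1.6 -1.3  3.2] w 0.0483
```

Contact where expected: TCP at 0.0401, so the underside is at about 0.028. Opening partly.

```bash
python3 -m creep '{"hand":[-0.5,-0.5,-0.5,-0.5],"slide":[[0,0,0],[0,0,0],[0,0,0],[0,0,0]],"spin":[0,0,0,0]}';  python3 -m creep '{"hand":[-0.5,-0.5,-0.5,-0.5,-0.5,-0.5,-0.5,-0.5,-0.5],"slide":[[-0.003,0,0],[-0.01,0,0],[-0.025,0,0],[-0.045,0,0],[-0.07,0,0],[-0.095,0,0],[-0.11,0,0],[-0.115,0,0],[-0.115,0,0]],"spin":[0,0,0,0,0,0,0,0,0]}';python3 -c "
from h import *
import pickle
c,im=snap('wrist','w6',3,(170,140,360,320)); pickle.dump(c,open('w6.pkl','wb'))
snap('scene','s6',3,(150,210,310,330))
go(.3675,.2690,.15)
"
```

```text
time_s: 8.2
ee_pos: [0.5291, 0.4355, 0.0394]
eef_rot: [1.734, 1.571, 1.401]
force: [-0.4, 0.3, 0.6]
grip_width: 0.0696
time_s: 8.95
ee_pos: [0.5295, 0.4357, 0.1562]
eef_rot: [0.979, 1.568, 0.645]
force: [-0.5, 0.7, -0.7]
grip_width: 0.0707
t 9.05 pos [0.5288 0.4352 0.1535] slide mm [   3.8 -209.9  -97.9] tooly [ 0.328  0.945 -0.001] F [-0.3  1.1 -1.6] w 0.0706
```

View pics/w6.png

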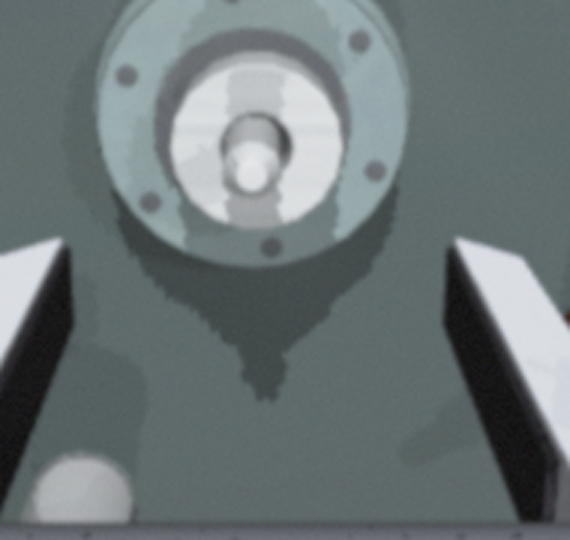

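View pics/s6.png

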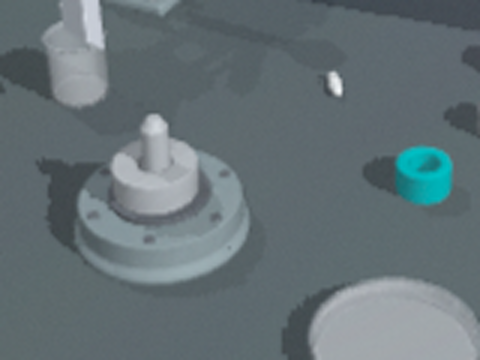

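The large collar is home: flat on the flange, with the post through the bore (tip at (252,168) in the wrist crop). Next, the small collar.

```bash
python3 -m creep '{"hand":[-0.13,-0.13,-0.13,-0.13,-0.13,-0.13,-0.13,-0.13,-0.13,-0.13,-0.13,-0.13],"slide":[[0,-0.01,-0.005],[0,-0.03,-0.014],[0,-0.055,-0.026],[0,-0.085,-0.04],[0,-0.115,-0.054],[0,-0.145,-0.068],[0,-0.17,-0.079],[0,-0.19,-0.089],[0,-0.204,-0.095],[0,-0.21,-0.097],[0,-0.21,-0.097],[0,-0.21,-0.097]],"spin":[0,0,0,0,0,0,0,0,0,0,0,0]}';python3 -c "
from h import *
import pickle
c6=pickle.load(open('w6.pkl','rb')); print('post tip',ray(c6,253.7,195.7,.078).round(4))
c,im=snap('wrist','w7'); pickle.dump(c,open('w7.pkl','wb'))
go(.3685,.2685,.012)
g=cv2.cvtColor(im,cv2.COLOR_BGR2GRAY)
u,v=proj(c,[.3685,.2685,.02]); print(u,v); x0,y0,x1,y1=int(u-30),int(v-30),int(u+30),int(v+30)
cs,h=cv2.findContours((g[y0:y1,x0:x1]>120).astype(np.uint8),cv2.RETR_CCOMP,cv2.CHAIN_APPROX_NONE)
for k in sorted(cs,key=cv2.contourArea)[-2:]:
    e=cv2.fitEllipse(k); print(np.add(e[0],[x0,y0]).round(1),np.round(e[1],1),ray(c,e[0][0]+x0,e[0][1]+y0,.02).round(4))
"
```

```text
time_s: 10.05
ee_pos: [0.369, 0.2691, 0.1542]
eef_rot: [-2.337, 1.57, -2.671]
force: [-0.1, 0.6, 0.5]
grip_width: 0.0533
post tip [0.5291 0.436  0.078 ]
t 10.1 pos [0.3691 0.2692 0.1542] slide mm [142.2  -0.9  -0.3] tooly [ 0.328  0.945 -0.   ] F [0.2 1.  0.4] w 0.053
253.35066128484826 178.0900362439152
[254.2 177.8] [17.3 22.4] [0.3685 0.2694 0.02  ]
[254.2 177.8] [35.4 37.6] [0.3685 0.2694 0.02  ]
```

View pics/w7.png

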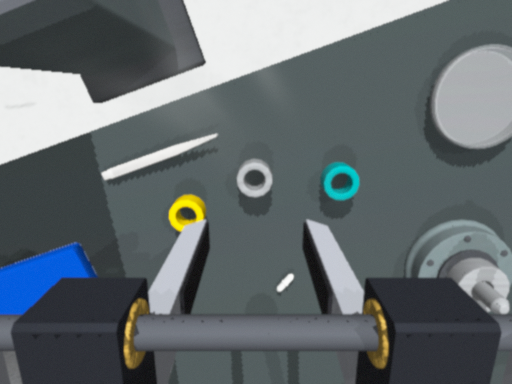

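The small grey collar is at (254,178), with turquoise (341,182) and yellow (188,213) on either side and clear of the narrowed jaws.

```bash
python3 -m creep '{"hand":[-0.13,-0.13,-0.13,-0.13,-0.13,-0.13,-0.13,-0.13,-0.13,-0.13],"slide":[[0.012,-0.0004,-0.0012],[0.03,-0.0004,-0.0012],[0.055,-0.0004,-0.0012],[0.08,-0.0004,-0.0012],[0.105,-0.0004,-0.0012],[0.125,-0.0004,-0.0012],[0.137,-0.0004,-0.0012],[0.142,-0.0004,-0.0012],[0.142,-0.0004,-0.0012],[0.142,-0.0004,-0.0012]],"spin":[0,0,0,0,0,0,0,0,0,0]}'; python3 -c "
from h import *
go(.3678,.2692,.012)"
```

```text
time_s: 10.93
ee_pos: [0.3678, 0.2692, 0.0127]
eef_rot: [0.996, 1.571, 0.662]
force: [-0.7, -0.3, 0.5]
grip_width: 0.0534
t 10.93 pos [0.3678 0.2692 0.0127] slide mm [0.7 0.  0. ] tooly [0.327 0.945 0.   ] F [-0.7 -0.3  0.5] w 0.0534
```

```bash
python3 -m creep '{"hand":[1,1,1,1,1,1],"slide":[[0,0,0],[0,0,0],[0,0,0],[0,0,0],[0,0,0],[0,0,0]],"spin":[0,0,0,0,0,0]}' 30;  python3 -m creep '{"hand":[1,1,1,1,1,1,1,1,1],"slide":[[-0.003,0,0],[-0.01,0,0],[-0.025,0,0],[-0.05,0,0],[-0.08,0,0],[-0.11,0,0],[-0.134,0,0],[-0.14,0,0],[-0.14,0,0]],"spin":[0,0,0,0,0,0,0,0,0]}';python3 -c "
from h import *
go(.5291,.4354,.155)"
```

```text
time_s: 11.43
ee_pos: [0.3677, 0.269, 0.0131]
eef_rot: [0.873, 1.57, 0.539]
force: [-0.8, -0.1, 7.0]
grip_width: 0.0335
time_s: 12.18
ee_pos: [0.3679, 0.2692, 0.1541]
eef_rot: [0.889, 1.567, 0.555]
force: [0.2, -0.6, -1.0]
grip_width: 0.0333
t 12.18 pos [0.3679 0.2692 0.1541] slide mm [-1.000e-01  2.098e+02  9.790e+01] tooly [0.328 0.945 0.003] F [ 0.2 -0.6 -1. ] w 0.0333
```

```bash
python3 -m creep '{"hand":[1,1,1,1,1,1,1,1,1,1,1,1],"slide":[[0,0.01,0.005],[0,0.03,0.014],[0,0.055,0.026],[0,0.085,0.04],[0,0.115,0.054],[0,0.145,0.068],[0,0.17,0.079],[0,0.19,0.089],[0,0.204,0.095],[0,0.21,0.098],[0,0.21,0.098],[0,0.21,0.098]],"spin":[0,0,0,0,0,0,0,0,0,0,0,0]}';python3 -c "
from h import *
import pickle
c,im=snap('wrist','w8',4,(195,150,320,300)); pickle.dump(c,open('w8.pkl','wb'))
go(.5293,.4355,.095)
"
```

```text
time_s: 13.18
ee_pos: [0.5282, 0.4347, 0.1503]
eef_rot: [-2.168, 1.568, -2.502]
force: [0.3, 0.2, -0.9]
grip_width: 0.0338
t 13.23 pos [0.5282 0.4346 0.151 ] slide mm [56.   1.3  0.8] tooly [ 0.328  0.945 -0.002] F [-0.2  0.1 -0.2] w 0.0335
```

View pics/w8.png

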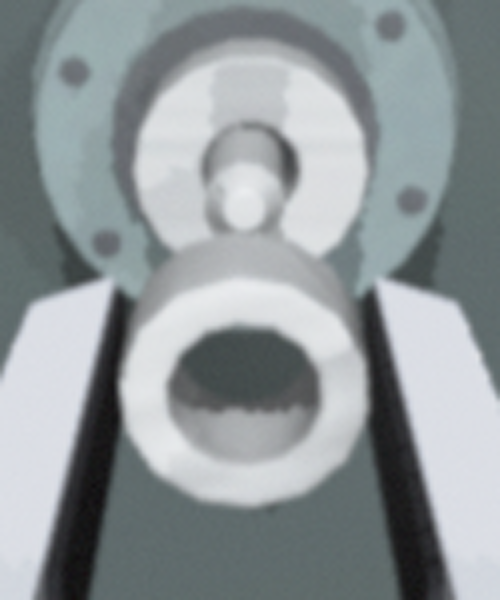

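```bash
python3 -c "
from h import *
import pickle
c=pickle.load(open('w8.pkl','rb'))
up=lambda p:(195+(p[0]+.5)/4-.5,150+(p[1]+.5)/4-.5)
a=ray(c,*up((244,204)),.078);b=ray(c,*up((244,394)),.1585)
print(a.round(4),b.round(4)); d=a-b
print('slide y,z',(.328*d[0]+.945*d[1]).round(4),(.945*d[0]-.328*d[1]).round(4))
"
```

```text
[0.5299 0.4354 0.078 ] [0.5299 0.4355 0.1585]
slide y,z -0.0001 -0.0
```

```bash
python3 -m creep '{"hand":[1,1,1,1,1,1,1,1],"slide":[[0.01,0.0005,0.0003],[0.025,0.0005,0.0003],[0.04,0.0005,0.0003],[0.05,0.0005,0.0003],[0.055,0.0005,0.0003],[0.056,0.0005,0.0003],[0.056,0.0005,0.0003],[0.056,0.0005,0.0003]],"spin":[0,0,0,0,0,0,0,0]}';  python3 -c "
from h import *
import pickle
c,im=snap('wrist','w9',4,(195,165,320,305)); pickle.dump(c,open('w9.pkl','wb'))
go(.5291,.4348,.06)
"
```

```text
time_s: 13.9
ee_pos: [0.5295, 0.4357, 0.0973]
eef_rot: [0.96, 1.57, 0.626]
force: [-0.3, -0.1, -0.7]
grip_width: 0.0339
t 13.95 pos [0.5295 0.4357 0.0974] slide mm [37.4 -1.1 -0.1] tooly [0.328 0.945 0.001] F [-0.4 -0.3  0.1] w 0.0337
```

View pics/w9.png

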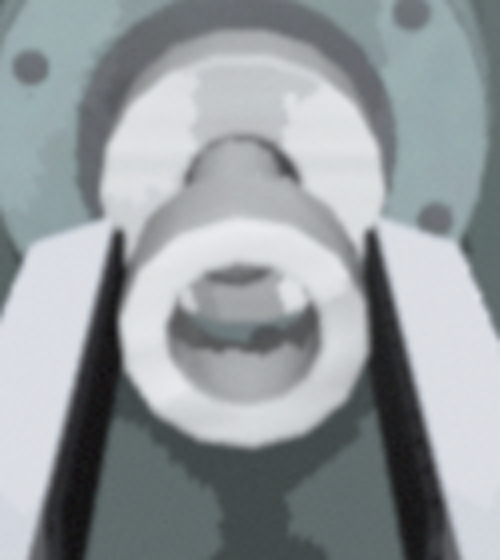

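```bash
python3 -m creep '{"hand":[1,1,1,1,1,1,1],"slide":[[0.004,0,0],[0.01,0,0],[0.017,0,0],[0.024,0,0],[0.028,0,0],[0.03,0,0],[0.03,0,0]],"spin":[0,0,0,0,0,0,0]}';  python3 -c "
from h import *
go(.5291,.4348,.0607)
"
```

```text
time_s: 14.53
ee_pos: [0.529, 0.4354, 0.0657]
eef_rot: [-2.151, 1.57, -2.484]
force: [0.6, -0.0, -0.9]
grip_width: 0.0337
t 14.53 pos [0.529  0.4354 0.0657] slide mm [ 5.  -0.5  0.2] tooly [ 0.328  0.945 -0.001] F [ 0.6 -0.  -0.9] w 0.0337
```

```bash
python3 -m creep '{"hand":[1,1,1,1,1,1],"slide":[[0.0015,0,0],[0.003,0,0],[0.0045,0,0],[0.0055,0,0],[0.0055,0,0],[0.0055,0,0]],"spin":[0,0,0,0,0,0]}';  python3 -c "
from h import *
go(.5291,.4348,.0607)
"
```

```text
time_s: 15.03
ee_pos: [0.5293, 0.4356, 0.0612]
eef_rot: [0.947, 1.57, 0.613]
force: [-0.6, 1.2, 0.9]
grip_width: 0.0335
t 15.03 pos [0.5293 0.4356 0.0612] slide mm [ 0.5 -0.8  0.1] tooly [0.328 0.945 0.   ] F [-0.6  1.2  0.9] w 0.0335
```

```bash
python3 -m creep '{"hand":[1,1,1,1],"slide":[[0.0005,0,0],[0.001,0,0],[0.001,0,0],[0.001,0,0]],"spin":[0,0,0,0]}';  python3 -c "
from h import *
go(.5291,.4348,.0607)
"
```

```text
time_s: 15.37
ee_pos: [0.5293, 0.4356, 0.0611]
eef_rot: [0.872, 1.57, 0.539]
force: [-4.3, -2.8, 9.6]
grip_width: 0.0337
t 15.37 pos [0.5293 0.4356 0.0611] slide mm [ 0.4 -0.9  0. ] tooly [0.328 0.945 0.001] F [-4.3 -2.8  9.6] w 0.0337
```

```bash
python3 -m creep '{"hand":[-0.2,-0.2,-0.2,-0.2],"slide":[[-0.001,0,0],[-0.001,0,0],[-0.001,0,0],[-0.001,0,0]],"spin":[0,0,0,0]}';  python3 -m creep '{"hand":[-0.2,-0.2,-0.2,-0.2,-0.2,-0.2,-0.2,-0.2,-0.2],"slide":[[-0.003,0,0],[-0.01,0,0],[-0.025,0,0],[-0.045,0,0],[-0.07,0,0],[-0.095,0,0],[-0.11,0,0],[-0.115,0,0],[-0.115,0,0]],"spin":[0,0,0,0,0,0,0,0,0]}';python3 -c "
from h import *
import pickle
c,im=snap('wrist','w10',3,(170,140,360,320)); pickle.dump(c,open('w10.pkl','wb'))
snap('scene','s10',3,(130,140,310,330))
go(.597,.188,.20)
"
```

```text
time_s: 15.7
ee_pos: [0.5292, 0.4355, 0.0608]
eef_rot: [-2.147, 1.571, -2.48]
force: [0.1, 0.3, -0.6]
grip_width: 0.0552
time_s: 16.45
ee_pos: [0.5296, 0.4358, 0.1776]
eef_rot: [0.971, 1.568, 0.638]
force: [-1.0, -0.1, -0.3]
grip_width: 0.0566
t 16.55 pos [0.5289 0.4353 0.1749] slide mm [ -24.9 -211.4  145.3] tooly [ 0.328  0.945 -0.001] F [-0.7  0.2 -0.3] w 0.0561
```

View pics/w10.png

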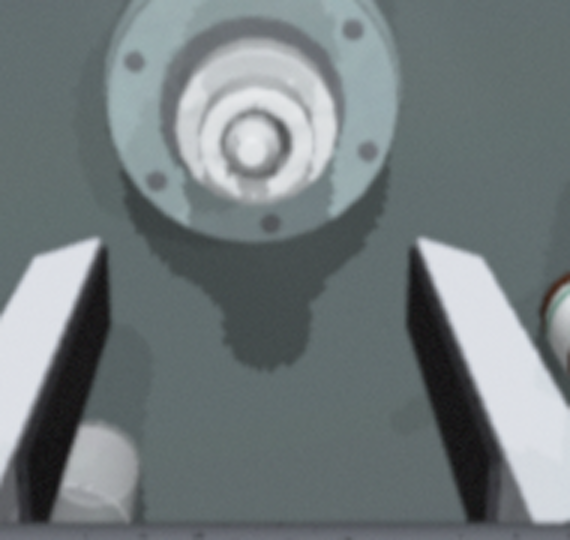

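View pics/s10.png

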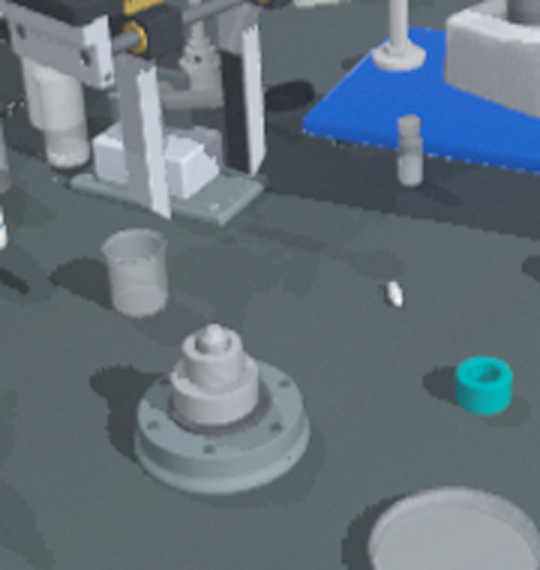

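Both collars are stacked and concentric, with the post tip at (252,145). Next I move above the lever with the fingers shut.

```bash
python3 -m creep '{"hand":[1,1,1,1,1,1,1,1,1,1,1,1],"slide":[[-0.008,-0.01,0.007],[-0.018,-0.03,0.02],[-0.025,-0.055,0.038],[-0.025,-0.085,0.058],[-0.025,-0.115,0.079],[-0.025,-0.145,0.1],[-0.025,-0.17,0.117],[-0.025,-0.19,0.131],[-0.025,-0.204,0.14],[-0.025,-0.211,0.145],[-0.025,-0.211,0.145],[-0.025,-0.211,0.145]],"spin":[0,0,0,0,0,0,0,0,0,0,0,0]}' 10;python3 -c "
from h import *
import pickle
c,im=snap('wrist','w11'); pickle.dump(c,open('w11.pkl','wb'))
c,im=snap('scene','s11',3,(150,60,330,240))
go(.595,.188,.125)
"
```

```text
time_s: 17.55
ee_pos: [0.597, 0.1887, 0.2008]
eef_rot: [-2.746, 1.57, -3.081]
force: [-0.4, 0.2, -0.6]
grip_width: 0.0005
t 17.65 pos [0.5968 0.1896 0.2008] slide mm [75.8 -2.1 -1.1] tooly [ 0.327  0.945 -0.   ] F [-0.2  0.9  1.2] w 0.0006
```

View pics/w11.png

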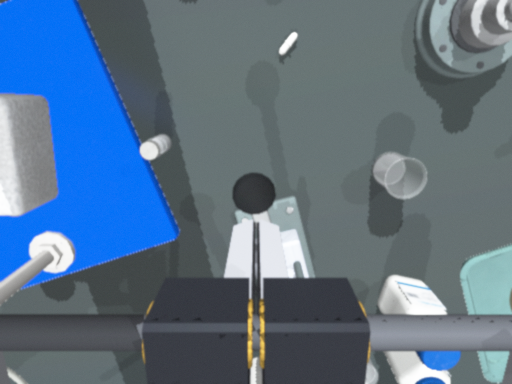

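View pics/s11.png

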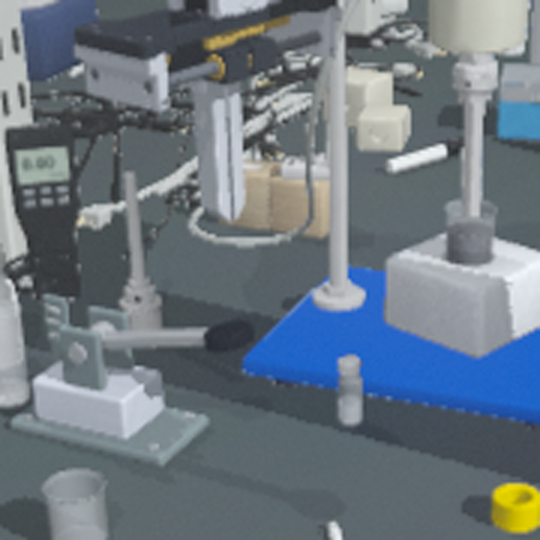

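```bash
python3 -c "
from h import *
import pickle
c=pickle.load(open('w11.pkl','rb')); im=cv2.imread('pics/w11_raw.png')
g=cv2.cvtColor(im,cv2.COLOR_BGR2GRAY)[165:222,225:285]
k=max(cv2.findContours((g<45).astype(np.uint8),cv2.RETR_EXTERNAL,cv2.CHAIN_APPROX_NONE)[0],key=cv2.contourArea)
e=cv2.fitEllipse(k);print(np.add(e[0],[225,165]),e[1], ray(c,e[0][0]+225,e[0][1]+165,.107).round(4),ray(c,e[0][0]+225,e[0][1]+165,.100).round(4), proj(c,[.597,.188,.107]))
from station import ctrl
cs=ctrl.calibration('scene'); print(proj(cs,[.597,.188,.107]), 150+232/3,60+332/3)
"
```

```text
[268.91496658 184.06876183] (3.5566258430480957, 11.665816307067871) [0.5956 0.2019 0.107 ] [0.5975 0.2016 0.1   ] [253.15452623 191.10449104]
[225.73932686 169.20719456] 227.33333333333331 170.66666666666669
```

The pad is at about (254,192) and the prediction was (253,191). Descending.

```bash
python3 -m creep '{"hand":[1,1,1,1,1,1,1],"slide":[[0.01,-0.002,-0.001],[0.025,-0.002,-0.001],[0.045,-0.002,-0.001],[0.06,-0.002,-0.001],[0.068,-0.002,-0.001],[0.07,-0.002,-0.001],[0.07,-0.002,-0.001]],"spin":[0,0,0,0,0,0,0]}';python3 -c "
from h import *
snap('wrist','w12',3,(180,130,330,280))
go(.595,.188,.089)
"
```

```text
time_s: 18.23
ee_pos: [0.5952, 0.1874, 0.1306]
eef_rot: [-2.596, 1.57, -2.929]
force: [0.8, -0.2, 0.4]
grip_width: 0.0005
t 18.28 pos [0.5956 0.1874 0.1315] slide mm [42.5  0.3 -0.8] tooly [0.327 0.945 0.   ] F [ 0.4 -0.4  0.7] w 0.0005
```

View pics/w12.png

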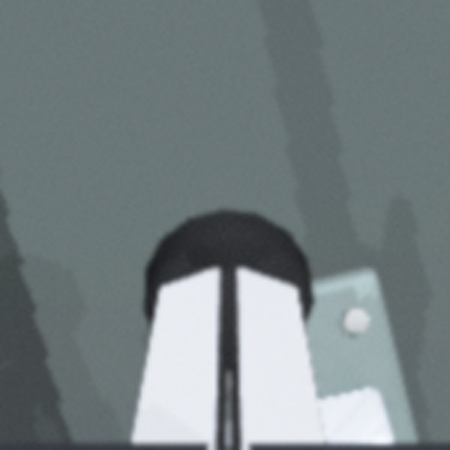

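```bash
python3 -m creep '{"hand":[1,1,1,1,1,1,1,1,1,1],"slide":[[0.004,0,-0.0005],[0.009,0,-0.0005],[0.014,0,-0.0005],[0.019,0,-0.0005],[0.024,0,-0.0005],[0.029,0,-0.0005],[0.034,0,-0.0005],[0.037,0,-0.0005],[0.038,0,-0.0005],[0.038,0,-0.0005]],"spin":[0,0,0,0,0,0,0,0,0,0]}';python3 -c "
from h import *
go(.595,.188,.089)
"
```

```text
time_s: 19.12
ee_pos: [0.5948, 0.1873, 0.0928]
eef_rot: [-2.672, 1.57, -3.006]
force: [-4.0, 1.0, 4.8]
grip_width: 0.0002
t 19.12 pos [0.5948 0.1873 0.0928] slide mm [ 3.8  0.7 -0.1] tooly [ 0.328  0.945 -0.   ] F [-4.   1.   4.8] w 0.0002
```

```bash
python3 -m creep '{"hand":[1,1,1,1,1],"slide":[[0.001,0,0],[0.002,0,0],[0.003,0,0],[0.0037,0,0],[0.0037,0,0]],"spin":[0,0,0,0,0]}';python3 -c "
from h import *
c,im=snap('scene','s13',4,(150,130,270,240)); 
cv2.imwrite('pics/x.png',im)
go(.595,.188,.089)
"
```

```text
time_s: 19.53
ee_pos: [0.5951, 0.1873, 0.0896]
eef_rot: [0.744, 1.571, 0.41]
force: [-4.7, -0.1, 5.6]
grip_width: 0.0004
t 19.58 pos [0.5951 0.1873 0.0896] slide mm [ 0.6  0.6 -0.3] tooly [0.328 0.945 0.   ] F [-4.5 -0.9  6.4] w 0.0009
```

View pics/s13.png

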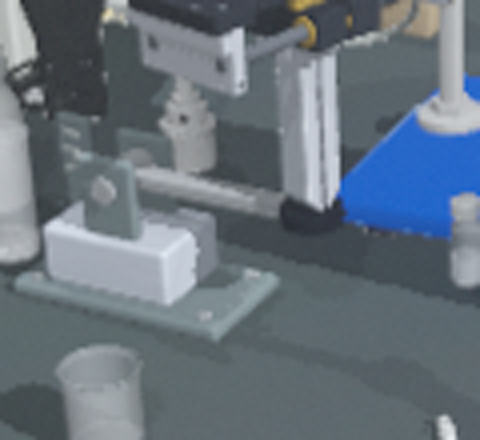

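```bash
python3 -c "
from h import *
from station import ctrl
cs=ctrl.calibration('scene')
p=np.array([.7145,.1785]);d=np.array([-.9967,.081])
for th in (.0,.17,.22,.27,.44):
    a=.22-th
    out=[]
    for s in (.03,.06,.09,.12):
        X=[*(p+d*s*np.cos(a)),.075+s*np.sin(a)]; out.append(((proj(cs,X)-[150,130]+.5)*4-.5).round(0).tolist())
    print(th,out)
s0=cv2.imread('pics/scene0.png'); cv2.imwrite('pics/s0l.png',crop(s0,150,130,270,240,4))
"
python3 -m creep '{"hand":[1,1,1],"slide":[[0,0,0],[0,0,0],[0,0,0]],"spin":[0,0,0]}'
```

```text
0.0 [[169.0, 172.0], [213.0, 171.0], [258.0, 169.0], [304.0, 168.0]]
0.17 [[171.0, 180.0], [216.0, 187.0], [262.0, 195.0], [310.0, 203.0]]
0.22 [[171.0, 183.0], [217.0, 192.0], [263.0, 203.0], [311.0, 213.0]]
0.27 [[171.0, 185.0], [217.0, 197.0], [263.0, 210.0], [311.0, 223.0]]
0.44 [[171.0, 193.0], [216.0, 213.0], [262.0, 234.0], [308.0, 255.0]]
time_s: 19.83
ee_pos: [0.595, 0.1873, 0.0897]
eef_rot: [0.702, 1.571, 0.368]
force: [-4.6, -0.2, 6.2]
grip_width: 0.0006
```

View pics/s0l.png

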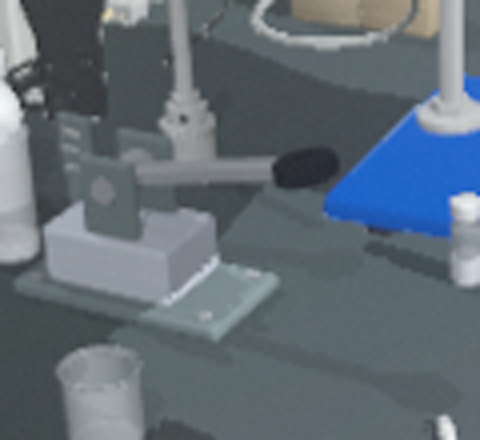

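The paddle is at (312,214). Level predicts (311,213) and released predicts (304,168), so the lever is essentially level. I'll trim the last 0.6 mm.

```bash
python3 -m creep '{"hand":[1,1,1,1,1,1],"slide":[[0.0003,0,0],[0.0006,0,0],[0.0006,0,0],[0.0006,0,0],[0.0006,0,0],[0.0006,0,0]],"spin":[0,0,0,0,0,0]}';python3 -c "
from h import *
snap('scene','s14',2,(110,120,380,340)); snap('top','t14',2.6,(150,90,350,285))
go(.595,.188,.089)
"
```

```text
time_s: 20.33
ee_pos: [0.5951, 0.1873, 0.0891]
eef_rot: [0.63, 1.571, 0.296]
force: [-4.6, -0.0, 5.3]
grip_width: 0.0001
t 20.43 pos [0.5951 0.1873 0.0891] slide mm [ 0.1  0.6 -0.3] tooly [0.328 0.945 0.   ] F [-4.6  1.7  6.3] w 0.0006
```

View pics/s14.png

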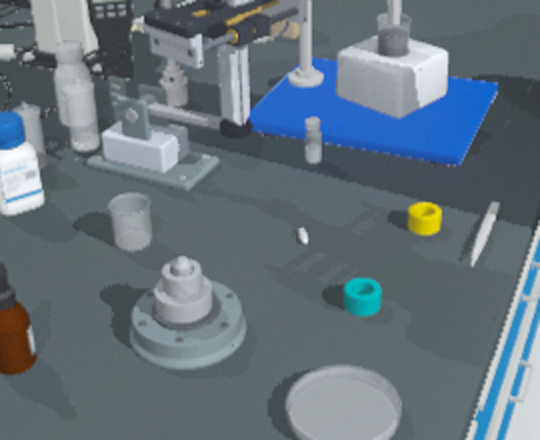

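View pics/t14.png

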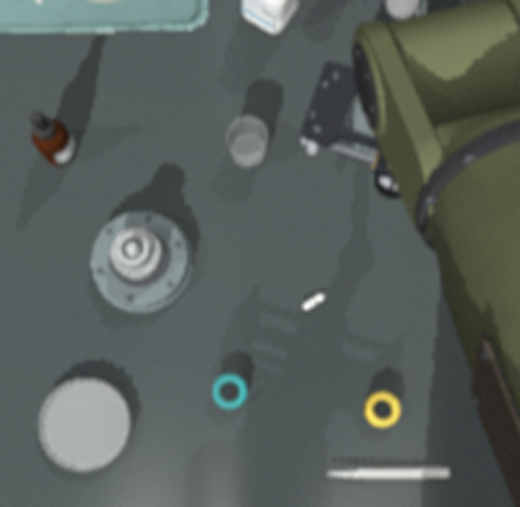

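The collars are stacked on the post at (183,290) in the scene crop. The paddle is held level under the fingertips at (236,128), and the bystanders are in place. Handing in.

```bash
python3 -c "
from station import ctrl
print(ctrl.hand_in())"
```

```text
the job is handed in; nothing more can be done
None
```

I lowered the large collar onto the flange, then the small collar onto it. I pressed the lever down to level and handed in at about 20.4 s with the fingers still holding it.

**Collars:** Both met contact at the expected heights, with undersides at about 28 mm and 48 mm. After release, the wrist and scene pictures showed both sitting flat and centred on the post.

**Lever:** The fingertips were at 81.1 mm, where level is 81 mm, with an upward force of 5.3–6.3 N. That agrees with the 5.5 N expected at level. In the picture taken just before a last 0.6 mm trim, the paddle was within a pixel or so of the predicted level position. There was also a steady sideways force of about 4.6 N on the fingers, probably friction on the paddle.

**What went wrong:**
- **First move:** I typed it in mm instead of metres. The per-row limit capped it and the tool stopped about 30 mm past its target, touching nothing.
- **First descent to the large collar:** an open fingertip pressed the edge of the blue board with about 28 N. I narrowed the jaws, and the force cleared. I did not check separately whether the board moved.

**Bystanders:** The final pictures show the beaker, dish, stir bar, vial and tweezers where they were, and the turquoise and yellow rings too.

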